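Clamp a package carrier in the wire bonder's workholder to its set force

TASK

Load the package carrier into the wire bonder's workholder: holding it by its pull, set it on the open bed in front of the guide rails, slide it gently in under the clamp until it is fully home against the end stop, and let go of it. Then wind the clamp crank clockwise, without leaning on it, and stop as soon as the indicator tab pops out of the spring housing, since any more force cracks the ceramic packages; let go with the carrier still clamped. Do not disturb the other things on the bench.

Things in the scene. Friction and masses are not known exactly. Their poses are not given: they have to be found in the camera images.
- workholder: Fixed workholder standing on the bench, base plate 190 (its x) x 130 (its y) x 10 mm. Origin at the centre of the base plate's underside. Its x axis runs along the bed from the open mouth (-95 mm, nearer the robot) past the rails and the clamp to the end stop (+70 mm).
- bed: The flat steel bed of the workholder, 185 x 78 x 8 mm; its top, on which the carrier lies, is at workholder z = 18 mm. Origin at the centre of its underside (workholder x = 0, y = 0, z = 10 mm).
- mouth (a point): Point on the bed's top, mid-way between the front ends of the two steel guide rails (workholder x = +3, y = 0, z = 18 mm). From here the rails, 10 mm high, inner faces at y = +-26.5 mm, run 67 mm to the stop. In front of this point flares widen the mouth to about +-33 mm over 22 mm; before them (workholder x -95 to -20 mm) the bed is open.
- stop: Rigid dark steel end stop, 12 (x) x 44 x 14 mm, at the far end of the rails. Origin at the foot of its contact face in the middle (workholder x = +70, z = 18 mm); the carrier's leading edge rests on this face when home. More than 30 N on it is ramming.
- axis (a point): On the clamp's vertical spindle axis, at the top of the round grey spring housing (38 mm diameter; workholder x = +55, y = 0, z = 92 mm). The housing stands on a cross beam (30 mm along x, z 50 to 68 mm) on two columns at y = +-50 mm. Below the beam hangs the black pressure foot, 24 mm wide; it does not turn and hangs 3 to 12 mm above a carrier: how far is not known.
- handle (a point): Middle of the crank's upright black handle (16 mm diameter, 38 mm tall, revolves on its pin). It is 45 mm from the spindle axis on a flat arm, top 20 mm below this point. Clockwise from above tightens; it sinks 8 mm a turn until the foot touches, then keeps its height. It starts anywhere from the workholder's +y over +x to -y side. Needs 4 N, when clamped 6 N; stays put when let go.
- tab_tip (a point): Outer end of the brass indicator tab, 14 mm wide, in a slot on the +x side of the spring housing (workholder z = 80 mm). In: 20 mm from the spindle axis. At the set force, about 60 N, it springs out along the workholder's +x to 31 mm and stays. From the foot's touch to the pop: half a turn. Each mm of screw beyond adds 10 N; pushing down on the crank adds too. In all 0.8 to 2.2 turns.
- carrier: Loose aluminium carrier plate, 110 (its x) x 50 x 8 mm, 0.11 to 0.18 kg, lying in the tray, with two white ceramic packages 3 mm high between its x = -14 and +22 mm. Origin at the centre of the plate's underside. An upright pull stands near its -x end; its bare +x end goes first into the workholder, its x along the workholder's x.
- pull (a point): Middle of the carrier's pull, an upright aluminium fin 22 mm long (carrier x), 10 mm thick (carrier y) and 26 mm tall above the plate, at carrier x = -32 mm; this point is 21 mm above the plate's underside, the fin's top 34 mm.
- tray: Fixed black open tray, 170 x 120 mm, walls 12 mm high, floor 4 mm thick; origin at the centre of its underside.
- tweezers: Bystander: steel tweezers lying flat, 125 mm long. Leave alone.
- wire_spool: Bystander: aluminium wire spool, 54 mm diameter, 24 mm high. Leave alone.
- driver: Bystander: screwdriver lying flat, 160 mm long. Leave alone.
- loupe: Bystander: black eyepiece loupe, 44 mm diameter, 48 mm high. Leave alone.
- solvent: Bystander: white solvent bottle, 60 mm diameter, 150 mm high. Leave alone.
- swab_jar: Bystander: glass jar with steel lid, 60 mm diameter, 70 mm high. Leave alone.
- chip_box: Bystander: flat black and grey chip box, 55 x 55 x 16 mm. Leave alone.
Not all that is in view belongs to the job. What is shaped like the workholder but red is not meant.

How it is judged:
On the way, in this order (a step that is already met when the one before it is completed fails the run):
1. the carrier lies flat on the bed between the rails, fully home against the end stop (x of carrier in the frame of stop between -0.0565 and -0.052 m and y of carrier in the frame of stop between -0.004 and 0.004 m and z of carrier in the frame of bed below 0.0095 m and angle between the x axis of carrier and the x axis of workholder, either way round below 0.07 rad), for 0.2 s.
2. the clamp has been wound down on the carrier and the indicator tab has popped out (x of tab_tip in the frame of workholder above 0.083 m and contact force between carrier and bed above 45 N), for 0.2 s.
At the end, for the whole second after the job is handed in: The carrier lies still and flat on the bed between the rails, its leading edge within 1.5 mm of the end stop and square to it (4 degrees); the indicator tab is out (by more than 8 mm); the clamp still presses the carrier on the bed with more than 45 N (all of step 1 and all of step 2 and linear speed of carrier below 0.01 m/s); the robot touches nothing.
It fails at once if too much force on the clamped carrier, by winding on or leaning on the crank after the tab is out: more than 78 N (the tab pops at about 60 N) (x of tab_tip in the frame of workholder above 0.083 m and contact force between carrier and bed above 78 N).
It fails at once if carrier rammed against the end stop with more than 30 N (contact force between carrier and stop above 30 N).
It fails at once if one of the other things on the bench moved by more than 20 mm (distance of any of tweezers, wire_spool, driver, loupe, solvent, swab_jar, chip_box from where it was at the start of the episode above 0.02 m).
It also fails if it takes over 72 s, if anything falls off the work surface, if the arm or the gripper's body presses on something with over 40 N, if the wrist force passes 120 N, or if a joint passes its speed limit or range.

ROBOT

A 6-joint arm with a two-finger parallel gripper is mounted at the origin on the work surface. World frame = base frame: x ahead of the robot, y to its left, z up, the work surface at z = 0. Lengths are in m, angles in rad, forces in N, time in s.
With the tool pointing down it reaches from about 0.35 to 0.775 m from the base axis. Payload 5.5 kg.
Tool frame: the origin (TCP) lies midway between the tips of the shut fingers; the grasp point (between the pads) lies 19 mm behind it; z points along the fingers, y is the line along which they close (so a half turn about z gives the same grasp; the last joint's range is limited). The gripper opens to 85 mm and grips with 20 to 120 N. Pads are 22 mm wide; open, the fingers measure 114 mm over their backs; the gripper's body (76 mm by 85 mm) begins 54 mm behind the grasp point. The pads swing forward as they close: fully open they stand 13 mm farther back than shut.
Start: joints at [0.99, 0.313, 0.046, 1.304, 0, 1.431], TCP at [0.245, 0.52, 0.231] pointing down, gripper open.
Joint ranges: [-2.76, 2.76], [-0.86, 1.69], [-1.03, 1.26], [-2.2, 2.34], [-1.47, 1.5], [-3.14, 3.14]. Speed limits (rad/s): [2.57, 2.57, 3.14, 3.14, 3.14, 3.14].

INTERFACE

Orientations are given as a unit quaternion [w, x, y, z].
In Python, from rig import sense, read_camera, close_job, masks_of, spot_point gives the robot as it stands.
- The arm moves only by the tool drive_tool, never from a script. Its arguments are lists of equal length, an entry for each row: "offset": the shift along the tool's x, y, z in mm, a list of three; "roll": the turn about the tool's z in rad. A call has 1 to 10 rows; each row is the pose to reach, as a shift and turn from the pose commanded when the call began, along the tool's axes at that moment; what a row does not reach only later rows make up. A row lasts 1/12 s, in which the tool goes at most 41.7 mm and 7.16 degrees, less where a joint would pass 70% of its speed; a pose out of reach is approached as far as the arm can. A call with a gripper value outside its range is refused whole. "hand" is the finger opening in mm, from 0 to 85.4, set as the call begins (left out, the last holds). The fingers move at their own pace and stop on an object; "squeeze" is the grip in N (left out, the last holds). Time passes only in rows, so rows that repeat a pose let the fingers close. It gives the time, the measured TCP pose, the force, the opening and the grip force at its end, in the units of the state.
- sense(): the state, without advancing time (a new reading comes with each control period).
- read_camera(name): name is "scene" or "top"; returns a dict with "image" (420x560x3 uint8, blue, green, red), "fx", "fy", "cx", "cy" (pixels), "pose" (4x4, takes a point from camera to world coordinates). Camera axes: x right, y down, z forward; pixel columns grow to the right and rows downward; lengths in m; the calibration is good to about 2 mm. A picture is of the moment at which its call begins. There is no depth.
- close_job(): hands the job in; it is judged then, once.
Trained networks look in the newest picture that a camera, given by its name, has taken for a name from the list of things; names that differ only in an ending like _2 or _b are one class to them, and where a whole thing is asked for, a point or a joint stands for the part that bears it (a point fixed in the world has none). Each returns a list of dicts, best first, with "p" (0 to 1); they miss things now and then, are a little off and sometimes report something else, mostly with a low value. They report only what shows in the picture. A call takes as long as a camera call. They do not tell look-alikes from the thing itself.
- masks_of(camera, label): "mask" (420x560 bool, what is visible of it) and "extent" ([left, top, right, bottom] in pixels, round what is visible of it).
- spot_point(camera, label): "centre" ([column, row] in pixels: a listed point, or the origin of a listed thing).
The state is a dict: "clock": time; "joint_pos": joint angles; "joint_velocities": joint speeds; "joint_efforts": joint torques, N m; "eef_pos": TCP position; "orientation": TCP orientation; "wrist_force": force on the tool from outside, world axes, zero at the start; "torque": the same for the moment, N m; "opening": opening from 0.0 (shut) to 1.0 (fully open); "finger_force": force on a finger pad.
Only numpy, scipy, OpenCV 4.12 (cv2) and the standard library are available. Lean on these libraries where they do the work, as an engineer would, in place of code of your own. Each camera call takes 0.05 s, during which the arm holds its last target. There are 200 camera calls.

## Working session

There is one attempt and no reset: what is moved stays moved. The work goes in short steps, Python scripts to look and compute and a tool call to move; the robot and the scene stay as the last step left them, time stands still between calls to the robot, and variables do not carry over. Pictures are saved under pics/ and viewed, at most 10 in all, crops included, and the job is handed in when it is done.

Besides the shell and the picture viewer there is one more tool, called after "Call:" as name(argument=value, ...), one argument or row to a line, values as JSON. drive_tool: Moves the arm, as the interface text tells. Its arguments: {"type":"object","properties":{"offset":{"type":"array"},"roll":{"type":"array"},"hand":{"type":"number"},"squeeze":{"type":"number"}},"required":["offset","roll"]}

```bash
ls; mkdir -p pics; cat > h.py <<'E'
import numpy as np, cv2
from rig import *
def ray(c,px):
    d=np.array([(px[0]-c['cx'])/c['fx'],(px[1]-c['cy'])/c['fy'],1.]);P=np.array(c['pose']);return P[:3,3],P[:3,:3]@d
def at_z(c,px,z):
    o,d=ray(c,px);return o+d*(z-o[2])/d[2]
def proj(c,p):
    P=np.array(c['pose']);q=P[:3,:3].T@(np.array(p)-P[:3,3]);return [c['fx']*q[0]/q[2]+c['cx'],c['fy']*q[1]/q[2]+c['cy']]
def tri(rs):
    A=np.zeros((3,3));b=np.zeros(3)
    for o,d in rs:
        d=d/np.linalg.norm(d);M=np.eye(3)-np.outer(d,d);A+=M;b+=M@o
    return np.linalg.solve(A,b)
E
cat > a.py <<'E'
from h import *
cs={}
for n in('scene','top'):
    c=cs[n]=read_camera(n);cv2.imwrite(f'pics/{n}0.png',c['image'])
    print(n,np.round(np.array(c['pose']),3).tolist(),c['fx'],c['cx'],c['cy'])
    for l in ['workholder','mouth','stop','axis','handle','tab_tip','carrier','pull','tray','bed']:
        print(l,[(np.round(r['centre'],1).tolist(),round(r['p'],2)) for r in spot_point(n,l)[:3]])
s=sense();print({k:np.round(v,3).tolist() for k,v in s.items()})
E
python3 a.py; python3 -c "
import cv2,numpy as np
a=cv2.imread('pics/top0.png');cv2.imwrite('pics/top0b.png',cv2.resize(a,(800,600)))
a=cv2.imread('pics/scene0.png');cv2.imwrite('pics/scene0b.png',cv2.resize(a,(800,600)))"
```

```text
pics
scene [[-0.7, 0.422, -0.576, 1.093], [0.714, 0.395, -0.579, 0.578], [-0.017, -0.816, -0.577, 0.652], [0.0, 0.0, 0.0, 1.0]] 413.26147473893326 272.6499261149222 211.1501490284933
workholder [([336.9, 283.4], 0.86), ([280.4, 168.1], 0.75)]
mouth [([278.5, 164.5], 0.83)]
stop [([260.1, 173.1], 0.64), ([227.1, 258.7], 0.54), ([319.8, 297.5], 0.48)]
axis [([265.7, 151.5], 0.73), ([325.9, 264.2], 0.64)]
handle [([326.5, 261.6], 0.73), ([274.5, 140.9], 0.4)]
tab_tip []
carrier [([225.0, 214.1], 0.59)]
pull [([234.4, 201.4], 0.94)]
tray [([227.7, 210.3], 0.69)]
bed [([279.6, 168.9], 0.66), ([339.3, 275.8], 0.59), ([334.7, 277.4], 0.41)]
top [[-0.015, -0.981, 0.195, 0.349], [-0.999, 0.023, 0.036, -0.018], [-0.04, -0.194, -0.98, 1.004], [0.0, 0.0, 0.0, 1.0]] 379.80947342680736 277.5589175379395 212.68465255946367
workholder [([204.4, 216.0], 0.72), ([369.2, 321.2], 0.59)]
mouth [([199.4, 215.2], 0.94), ([377.0, 320.6], 0.93)]
stop [([371.2, 288.9], 0.4)]
axis [([376.3, 303.8], 0.97), ([191.6, 189.0], 0.7)]
handle [([363.5, 301.6], 0.57), ([178.6, 167.3], 0.43)]
tab_tip []
carrier [([340.7, 214.8], 0.9)]
pull [([342.7, 225.4], 0.71)]
tray [([347.4, 216.3], 0.94), ([199.2, 215.3], 0.65), ([339.6, 213.4], 0.47)]
bed [([201.0, 217.8], 0.69)]
{'clock': 1.1, 'joint_pos': [0.99, 0.313, 0.046, 1.304, 0.0, 1.431], 'joint_velocities': [0.0, 0.001, 0.001, 0.0, -0.001, 0.001], 'joint_efforts': [0.0, -48.048, 29.882, 0.0, 0.0, -0.0], 'eef_pos': [0.245, 0.52, 0.231], 'orientation': [0.0, 0.219, 0.976, 0.0], 'wrist_force': [-0.531, -0.273, -0.382], 'torque': [-0.052, -0.009, 0.006], 'finger_force': 0.0, 'opening': 1.001}
```

View pics/top0b.png

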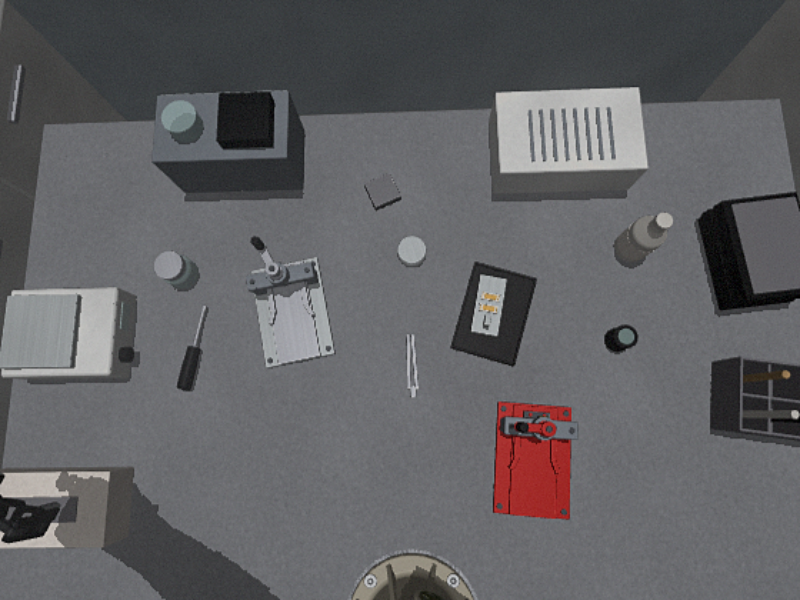

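View pics/scene0b.png

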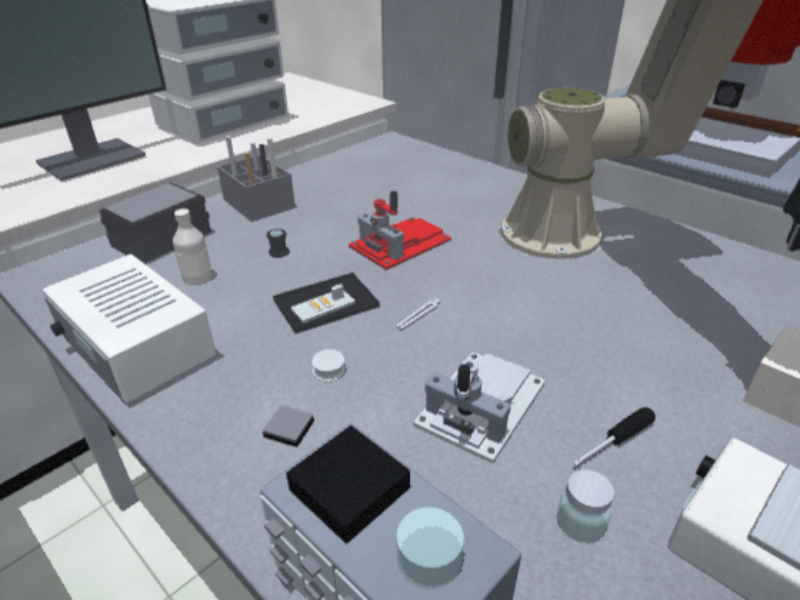

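```bash
python3 - <<'E'
import cv2,numpy as np
t=cv2.imread('pics/top0.png');s=cv2.imread('pics/scene0.png')
def tile(im,x,y,w,h,k=5):
    a=cv2.resize(im[y:y+h,x:x+w],None,fx=k,fy=k,interpolation=cv2.INTER_CUBIC)
    for i in range(-(-x//10)*10,x+w,10): cv2.line(a,((i-x)*k+2,0),((i-x)*k+2,6),(0,255,255),1);cv2.putText(a,str(i),((i-x)*k-6,16),0,.3,(0,255,255),1)
    for j in range(-(-y//10)*10,y+h,10): cv2.line(a,(0,(j-y)*k+2),(6,(j-y)*k+2),(0,255,255),1);cv2.putText(a,str(j),(8,(j-y)*k+5),0,.3,(0,255,255),1)
    return a
o=np.zeros((600,800,3),np.uint8)
o[:575,:375]=tile(t,168,155,75,115)
o[:375,375:]=tile(s,288,245,85,75)
o[375:,375:600]=tile(t,320,185,45,45)
o[375:,600:]=tile(s,205,190,40,45)
cv2.imwrite('pics/c1.png',o)
E
```

```text
(no output)
```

View pics/c1.png

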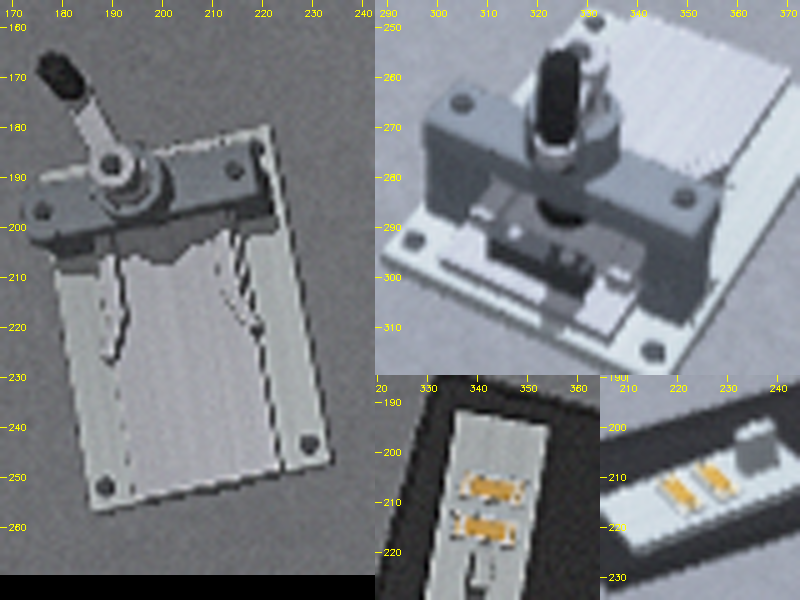

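```bash
cat > fit.py <<'E'
from h import *
from scipy.optimize import least_squares
import json
cs={n:read_camera(n) for n in('scene','top')}
def W(p,q):
    c,s=np.cos(p[2]),np.sin(p[2]);return [p[0]+c*q[0]-s*q[1],p[1]+s*q[0]+c*q[1],q[2]]
def fit(obs,n,x0):
    r=least_squares(lambda p:np.ravel([np.array(proj(cs[n],W(p,q)))-px for q,px in obs]),x0,x_scale=[.1,.1,1]);return r.x,np.round(r.fun,1)
T=[((-.095,.065,.01),(186.4,257)),((-.095,-.065,.01),(233.8,247.2)),((.095,-.065,.01),(221.6,180.2)),((-.0925,-.039,.018),(224.2,249.2))]
p,res=fit(T,'top',[.5,.2,0]);print('WH top',p,res.tolist())
for nm,q in dict(RL=(.095,.065,.01),RR=(.095,-.065,.01),FR=(-.095,-.065,.01),axis=(.055,0,.092),mouth=(.003,0,.018)).items():
    print(nm,[np.round(proj(cs[n],W(p,q)),1).tolist() for n in cs])
c=cs['top'];g=c['image'][180:245,315:370].astype(int)
sat=g.max(2)-g.min(2)
m=((g.min(2)>110)|((sat>50))).astype(np.uint8)
m=cv2.morphologyEx(m,cv2.MORPH_CLOSE,np.ones((5,5)))
k=max(cv2.findContours(m,0,2)[0],key=cv2.contourArea)
b=cv2.boxPoints(cv2.minAreaRect(k))+[315,180]
w=np.array([at_z(c,x,.012) for x in b]);print('carrier',b.round(1).tolist(),w.round(4).tolist(),w.mean(0).round(4))
e=w-np.roll(w,1,0);print(np.linalg.norm(e,axis=1).round(4),np.degrees(np.arctan2(e[:,1],e[:,0])).round(1))
for l,zs in (('pull',.025),('carrier',.004),('tray',0)):
    for n in cs:
        r=spot_point(n,l)
        if r: print(l,n,at_z(cs[n],r[0]['centre'],zs).round(4))
hr=[ray(cs['top'],(178.6,168.5)),ray(cs['scene'],(324.5,264))]
h=tri(hr);print('handle',h,[np.round(proj(cs[n],h),1).tolist() for n in cs])
E
python3 fit.py
```

```text
WH top [0.53708994 0.21626581 0.18716111] [-0.4, 0.8, 0.5, 0.5, 0.3, -0.5, -0.3, -0.8]
RL [[345.8, 320.6], [175.3, 189.4]]
RR [[289.1, 293.8], [221.9, 179.7]]
FR [[330.9, 244.6], [234.3, 247.7]]
axis [[328.1, 265.3], [193.2, 190.9]]
mouth [[337.2, 276.8], [203.4, 216.4]]
carrier [[315.0, 180.0], [369.0, 180.0], [369.0, 240.0], [315.0, 240.0]] [[0.6343, -0.0834, 0.012], [0.6304, -0.2278, 0.012], [0.4687, -0.2178, 0.012], [0.4716, -0.0778, 0.012]] [ 0.5513 -0.1517  0.012 ]
[0.1628 0.1445 0.162  0.1401] [ -2.  -91.5 176.5  88.8]
pull scene [ 0.5    -0.1664  0.025 ]
pull top [ 0.5069 -0.1474  0.025 ]
carrier scene [ 0.5376 -0.1597  0.004 ]
carrier top [ 0.5403 -0.1489  0.004 ]
tray scene [ 0.5268 -0.1612  0.    ]
tray top [ 0.531  -0.1609  0.    ]
handle [0.63534356 0.25012807 0.1397854 ] [[324.8, 264.0], [178.8, 168.4]]
```

```bash
cat > fit2.py <<'E'
from h import *
from fit import cs,fit,W
from scipy.ndimage import binary_fill_holes
for n in cs:
    c=cs[n]; r=masks_of(n,'carrier'); tr=masks_of(n,'tray')
    m=np.zeros((420,560),np.uint8)
    hull=cv2.convexHull(np.argwhere(tr[0]['mask'])[:,::-1].astype(np.int32)); cv2.fillPoly(m,[hull],1)
    m=cv2.erode(m,np.ones((3,3)))
    g=c['image'].max(2); t,_=cv2.threshold(g[m>0].reshape(-1,1),0,255,cv2.THRESH_OTSU)
    mm=((g>t)&(m>0)).astype(np.uint8)
    nl,lab,st,_=cv2.connectedComponentsWithStats(mm); i=1+st[1:,4].argmax()
    mm=binary_fill_holes(lab==i).astype(np.uint8)
    if n=='top': # project pixels to plane and fit rectangle at metric scale
        pass
    k=max(cv2.findContours(mm,0,cv2.CHAIN_APPROX_NONE)[0],key=cv2.contourArea)[:,0]
    w=np.array([at_z(c,x,.012)[:2] for x in k])*1000
    (ctr,sz,a)=cv2.minAreaRect(w.astype(np.float32)); print(n,t,st[i],'rect',np.round(ctr,1),np.round(sz,1),round(a,1),'net mask',r[0]['extent'],r[0]['p'])
E
python3 fit2.py|tail -2
python3 - <<'E'
import sys;sys.path.insert(0,'.')
import os;os.chdir('.')
import io,contextlib
with contextlib.redirect_stdout(io.StringIO()): from fit import *
# joint fit of both cameras, small pixel offset per camera, handle angle and height
S=[((.095,-.065,.01),(289.4,295.4))]
hp={'top':(179,168.5),'scene':(324.5,264)}
def f(v):
    p=v[:3];o={'top':v[5:7],'scene':v[7:9]};r=[]
    for q,px in T:r+=list(np.array(proj(cs['top'],W(p,q)))+o['top']-px)
    for q,px in S:r+=list(np.array(proj(cs['scene'],W(p,q)))+o['scene']-px)
    h=(.055+.045*np.cos(v[3]),.045*np.sin(v[3]),v[4])
    for n in cs:r+=list(np.array(proj(cs[n],W(p,h)))+o[n]-hp[n])
    return r+list(v[5:]/1.0)
r=least_squares(f,[.537,.216,.187,.4,.13,0,0,0,0],x_scale=[.1,.1,1,1,.1,1,1,1,1])
v=r.x;print(v.round(4),np.round(r.fun,1));p=v[:3]
for l,q in dict(axis=(.055,0,0),hand=(.055+.045*np.cos(v[3]),.045*np.sin(v[3]),v[4]),pull_start=(-.095,0,.018),pull_home=(-.017,0,.039)).items():print(l,np.round(W(p,q),4))
E
```

```text
scene 137.0 [204 204  44  21 428] rect [ 544.1 -151.8] [ 53.3 111.3] 77.8 net mask [202.7, 197.3, 246.4, 225.2] 0.55
top 106.0 [330 192  25  43 732] rect [ 542.1 -151. ] [ 49.2 109.3] 77.8 net mask [330.6, 188.4, 354.5, 233.9] 0.72
[ 0.5393  0.2181  0.1902  0.2718  0.1401  0.3518  0.4817 -0.0074  0.4967] [-0.6  0.5  0.2  0.  -0.1 -0.8 -0.5 -1.2 -0.3  0.   0.3 -0.5  0.7  1.
  0.4  0.5 -0.   0.5]
axis [0.5933 0.2285 0.    ]
hand [0.6336 0.2486 0.1401]
pull_start [0.446  0.2001 0.018 ]
pull_home [0.5226 0.2149 0.039 ]
```

```bash
cat > go.py <<'E'
import sys
from h import *
from scipy.spatial.transform import Rotation as Ro
def goal(x,y,z,yawy=None):
    s=sense();q=s['orientation'];R=Ro.from_quat([q[1],q[2],q[3],q[0]]).as_matrix()
    d=R.T@(np.array([x,y,z])-s['eef_pos'])*1000
    yy=np.arctan2(R[1,1],R[0,1]);r=0
    if yawy is not None:
        r=-((np.radians(yawy)-yy+np.pi/2)%np.pi-np.pi/2)
    print('offset',d.round(1),'roll',round(float(r),3),'| pos',np.round(s['eef_pos'],4),'yawy',round(float(np.degrees(yy)),2),'tilt',np.round(R[2,2],4),'F',np.round(s['wrist_force'],1),'open',round(float(s['opening']),3),'t',s['clock'],'j6',round(float(s['joint_pos'][5]),2))
    return R
if __name__=='__main__': goal(*map(float,sys.argv[1:]))
E
python3 go.py .5115 -.1445 .13 77.8
```

```text
offset [-524.2 -487.5  101.3] roll -0.228 | pos [0.2454 0.5201 0.2313] yawy 64.74 tilt -1.0 F [-0.5  0.8  0. ] open 0.998 t 2.5 j6 1.43
```

Call:
drive_tool(
  offset=[
    [-262,-244,0],
    [-262,-244,0],
    [-262,-244,0],
    [-262,-244,0],
    [-262,-244,0],
    [-262,-244,0],
    [-262,-244,0],
    [-262,-244,0],
    [-262,-244,0],
    [-262,-244,0],
  ],
  roll=[-0.1,-0.228,-0.228,-0.228,-0.228,-0.228,-0.228,-0.228,-0.228,-0.228],
  hand=45,
  squeeze=40,
)

```text
clock: 3.33
eef_pos: [0.3799, 0.1838, 0.2316]
orientation: [0.001, 0.109, 0.994, -0.0]
wrist_force: [0.5, 0.4, -0.0]
opening: 0.527
finger_force: 0.0
```

```bash
python3 go.py .5115 -.1445 .10 77.8
```

```text
offset [-199.5 -291.8  132.2] roll -0.006 | pos [0.3799 0.1838 0.2316] yawy 77.46 tilt -1.0 F [ 0.5  0.4 -0. ] open 0.527 t 3.3333 j6 0.48
```

Call:
drive_tool(
  offset=[
    [-200,-292,60],
    [-200,-292,60],
    [-200,-292,60],
    [-200,-292,60],
    [-200,-292,60],
    [-200,-292,60],
    [-200,-292,60],
    [-200,-292,60],
    [-200,-292,132],
    [-200,-292,132],
  ],
  roll=[-0.006,-0.006,-0.006,-0.006,-0.006,-0.006,-0.006,-0.006,-0.006,-0.006],
)

```text
clock: 4.17
eef_pos: [0.5149, -0.1429, 0.0997]
orientation: [0.003, 0.104, 0.995, -0.001]
wrist_force: [0.8, 1.0, -0.7]
opening: 0.524
finger_force: 0.0
```

```bash
cat > see.py <<'E'
import sys
from h import *
n,x,y,w,h,k,f=sys.argv[1:8];x,y,w,h,k=map(int,(x,y,w,h,k))
im=read_camera(n)['image']
a=cv2.resize(im[y:y+h,x:x+w],None,fx=k,fy=k,interpolation=cv2.INTER_CUBIC)
for i in range(-(-x//10)*10,x+w,10): cv2.putText(a,str(i),((i-x)*k-6,10),0,.3,(0,255,255),1)
for j in range(-(-y//10)*10,y+h,10): cv2.putText(a,str(j),(0,(j-y)*k+5),0,.3,(0,255,255),1)
cv2.imwrite('pics/'+f,a)
E
python3 go.py .5115 -.1445 .060 77.8; python3 see.py scene 180 130 110 110 5 g1.png
```

```text
offset [ 3.2 -2.2 39.6] roll 0.004 | pos [ 0.5149 -0.1429  0.0997] yawy 78.01 tilt -1.0 F [ 0.8  1.  -0.7] open 0.524 t 4.1667 j6 -0.21
```

View pics/g1.png

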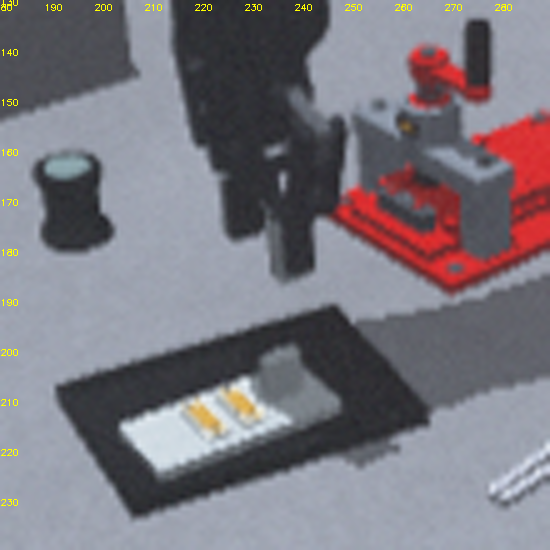

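The picture shows the gripper above the fin at (235,200), with the carrier alone in the tray. The red look-alike is at (270,160). The grey workholder, at about (335,280), is the one meant.

Call:
drive_tool(
  offset=[
    [3,-2,40],
    [3,-2,60],
    [3,-2,75],
    [3,-2,84],
    [3,-2,84],
    [3,-2,84],
  ],
  roll=[0.004,0.004,0.004,0.004,0.004,0.004],
)

```text
clock: 4.72
eef_pos: [0.5089, -0.1409, 0.0157]
orientation: [-0.0, 0.105, 0.994, 0.0]
wrist_force: [-0.0, -0.3, -0.3]
opening: 0.529
finger_force: 0.0
```

```bash
python3 go.py .5115 -.1445 .015 77.8
```

```text
offset [-3.3 -3.   0.7] roll 0.003 | pos [ 0.5089 -0.1409  0.0157] yawy 77.96 tilt -1.0 F [-0.  -0.3 -0.3] open 0.529 t 4.7167 j6 -0.21
```

Call:
drive_tool(
  offset=[
    [0,0,0],
    [0,0,0],
    [0,0,0],
    [0,0,0],
    [0,0,0],
    [0,0,0],
  ],
  roll=[0,0,0,0,0,0],
  hand=0,
  squeeze=40,
)

```text
clock: 5.22
eef_pos: [0.5099, -0.142, 0.0168]
orientation: [0.001, 0.105, 0.994, -0.0]
wrist_force: [-0.3, 0.3, 6.0]
opening: 0.106
finger_force: 40.8
```

Call:
drive_tool(
  offset=[
    [0,0,-15],
    [0,0,-40],
    [0,0,-80],
    [0,0,-110],
    [0,0,-130],
    [0,0,-130],
  ],
  roll=[0,0,0,0,0,0],
)

```text
clock: 5.72
eef_pos: [0.5114, -0.1425, 0.1504]
orientation: [0.004, 0.105, 0.994, -0.001]
wrist_force: [0.9, -0.8, -0.6]
opening: 0.113
finger_force: 39.8
```

```bash
python3 see.py top 300 170 80 80 6 g2.png; python3 go.py .449 .201 .13 100.9
```

```text
offset [131.9 322.7  16.9] roll -0.401 | pos [ 0.5104 -0.1421  0.148 ] yawy 77.92 tilt -1.0 F [ 0.6 -0.3 -1.4] open 0.107 t 5.7667 j6 -0.21
```

View pics/g2.png

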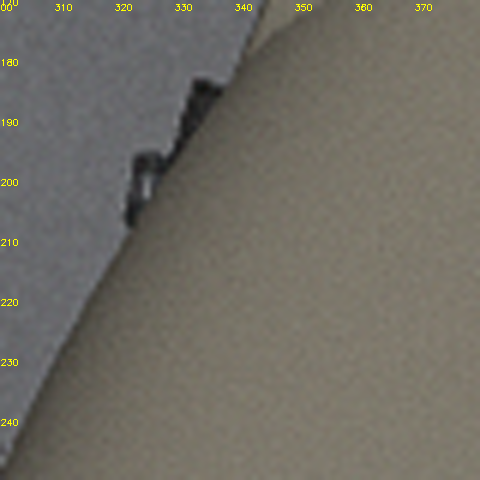

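```bash
python3 go.py .4342 .1979 .10 100.9
```

```text
offset [145.9 316.6  46.9] roll -0.401 | pos [ 0.5104 -0.1421  0.148 ] yawy 77.92 tilt -1.0 F [ 0.6 -0.3 -1.4] open 0.107 t 5.7667 j6 -0.21
```

Call:
drive_tool(
  offset=[
    [14,30,0],
    [30,65,0],
    [45,98,0],
    [60,130,0],
    [75,163,0],
    [90,195,0],
    [105,228,0],
    [120,260,0],
    [135,293,0],
    [146,317,0],
  ],
  roll=[-0.04,-0.08,-0.12,-0.16,-0.2,-0.24,-0.28,-0.32,-0.36,-0.4],
)

```text
clock: 6.6
eef_pos: [0.4299, 0.2013, 0.1437]
orientation: [-0.001, -0.096, 0.995, 0.0]
wrist_force: [0.5, -1.2, -1.1]
opening: 0.107
finger_force: 39.7
```

Call:
drive_tool(
  offset=[
    [0,0,0],
    [0,0,20],
    [0,0,40],
    [0,0,60],
    [0,0,75],
    [0,0,85],
    [0,0,85],
    [0,0,85],
  ],
  roll=[0,0,0,0,0,0,0,0],
)

```text
clock: 7.27
eef_pos: [0.4314, 0.1987, 0.0595]
orientation: [-0.001, -0.094, 0.996, -0.0]
wrist_force: [-0.2, 0.2, -1.4]
opening: 0.107
finger_force: 39.7
```

```bash
python3 go.py .4342 .1979 .0325 100.9;  python3 see.py scene 280 190 130 120 6 g3.png
```

```text
offset [-2.7 -1.3 27. ] roll -0.001 | pos [0.4314 0.1987 0.0595] yawy 100.82 tilt -1.0 F [-0.2  0.2 -1.4] open 0.107 t 7.2667 j6 0.07
```

View pics/g3.png

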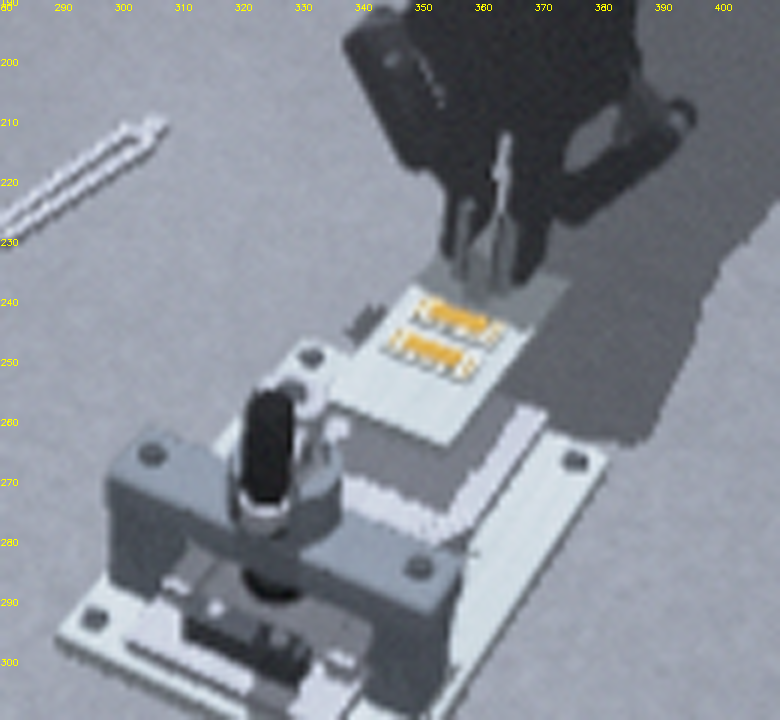

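```bash
python3 - <<'E'
from h import *
c=read_camera('scene');p=[.5393,.2181,.1902];R=np.array([[np.cos(p[2]),np.sin(p[2])],[-np.sin(p[2]),np.cos(p[2])]])
for px,z in (((334.7,257),.0547),((354.5,264.2),.0547),((374.8,237),.0547),((380.8,266.3),.01)): 
    w=at_z(c,(px[0],px[1]-.5),z);print(px,(R@(w[:2]-p[:2])*1000).round(1))
E
python3 go.py .4342 .1979 .0325 100.9
```

```text
(334.7, 257) [-17.1 -19. ]
(354.5, 264.2) [-19.   26.4]
(374.8, 237) [-127.9   27.3]
(380.8, 266.3) [-91.4  62.3]
offset [-1.1 -1.5 28.4] roll -0.001 | pos [0.4328 0.1991 0.0609] yawy 100.82 tilt -1.0 F [ 0.1 -0.6 -1.1] open 0.108 t 7.3667 j6 0.07
```

Call:
drive_tool(
  offset=[
    [0,-2,10],
    [0,-2,18],
    [0,-2,24],
    [0,-2,26],
    [0,-2,28],
    [0,-2,28],
  ],
  roll=[0,0,0,0,0,0],
)

```text
clock: 7.87
eef_pos: [0.4325, 0.1972, 0.0321]
orientation: [-0.0, -0.094, 0.996, 0.0]
wrist_force: [-0.4, 0.4, -0.7]
opening: 0.102
finger_force: 39.6
```

```bash
python3 go.py .4342 .1979 .031 100.9
```

```text
offset [-1.8  0.4  1.1] roll -0.001 | pos [0.4325 0.1972 0.0321] yawy 100.84 tilt -1.0 F [-0.4  0.4 -0.7] open 0.102 t 7.8667 j6 0.07
```

Call:
drive_tool(
  offset=[
    [0,0,1],
    [-5,0,1],
    [-10,0,1],
    [-15,0,1],
    [-20,0,1],
    [-25,0,1],
    [-30,0,1],
    [-35,0,1],
    [-38,0,1],
    [-38,0,1],
  ],
  roll=[0,0,0,0,0,0,0,0,0,0],
)

```text
clock: 8.7
eef_pos: [0.471, 0.2045, 0.0313]
orientation: [0.0, -0.094, 0.996, 0.0]
wrist_force: [-0.6, -1.3, -0.6]
opening: 0.108
finger_force: 39.6
```

```bash
python3 go.py .4342 .1979 .031 100.9
```

```text
offset [37.4  0.4  0.3] roll -0.001 | pos [0.471  0.2045 0.0313] yawy 100.83 tilt -1.0 F [-0.6 -1.3 -0.6] open 0.108 t 8.7 j6 0.06
```

Call:
drive_tool(
  offset=[
    [-4,0,0],
    [-8,0,0],
    [-12,0,0],
    [-16,0,0],
    [-20,0,0],
    [-24,0,0],
    [-28,0,0],
    [-32,0,0],
    [-36,0,0],
    [-36,0,0],
  ],
  roll=[0,0,0,0,0,0,0,0,0,0],
)

```text
clock: 9.53
eef_pos: [0.5065, 0.2113, 0.0314]
orientation: [0.001, -0.094, 0.996, 0.0]
wrist_force: [1.4, 0.0, -1.6]
opening: 0.101
finger_force: 39.7
```

```bash
python3 go.py .5206 .2145 .031 100.9; python3 see.py scene 280 210 110 100 7 g4.png
```

```text
offset [-14.5   0.5   0.4] roll -0.001 | pos [0.5065 0.2113 0.0314] yawy 100.83 tilt -1.0 F [ 1.4  0.  -1.6] open 0.101 t 9.5333 j6 0.06
```

View pics/g4.png

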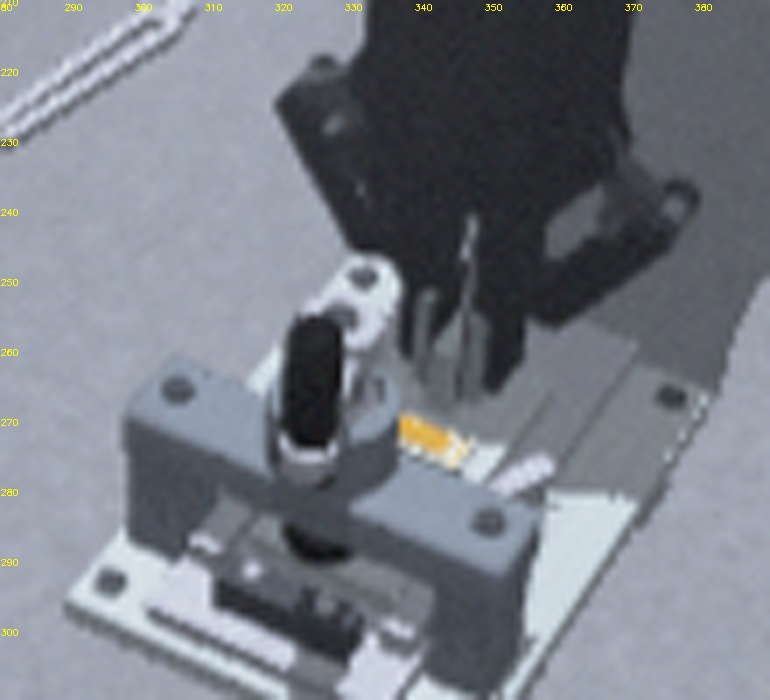

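Call:
drive_tool(
  offset=[
    [-1.5,0,0],
    [-3,0,0],
    [-4.5,0,0],
    [-6,0,0],
    [-7.5,0,0],
    [-9,0,0],
    [-10,0,0],
    [-10,0,0],
  ],
  roll=[0,0,0,0,0,0,0,0],
)

```text
clock: 10.25
eef_pos: [0.5155, 0.213, 0.0313]
orientation: [0.0, -0.094, 0.996, 0.0]
wrist_force: [0.1, -1.6, -1.3]
opening: 0.105
finger_force: 39.6
```

```bash
python3 go.py .5206 .2145 .031 100.9
```

```text
offset [-5.3  0.5  0.3] roll -0.001 | pos [0.5155 0.213  0.0313] yawy 100.84 tilt -1.0 F [ 0.1 -1.6 -1.3] open 0.105 t 10.25 j6 0.06
```

Call:
drive_tool(
  offset=[
    [-0.5,0,0],
    [-1,0,0],
    [-1.5,0,0],
    [-2,0,0],
    [-2,0,0],
  ],
  roll=[0,0,0,0,0],
)

```text
clock: 10.67
eef_pos: [0.5171, 0.2133, 0.0313]
orientation: [-0.0, -0.094, 0.996, -0.0]
wrist_force: [-0.3, -1.7, -1.3]
opening: 0.103
finger_force: 39.7
```

```bash
python3 go.py .5206 .2145 .031 100.9
```

```text
offset [-3.7  0.5  0.3] roll -0.001 | pos [0.5171 0.2133 0.0313] yawy 100.84 tilt -1.0 F [-0.3 -1.7 -1.3] open 0.103 t 10.6667 j6 0.06
```

Call:
drive_tool(
  offset=[
    [-0.5,0,0],
    [-1,0,0],
    [-1.5,0,0],
    [-2,0,0],
    [-2,0,0],
  ],
  roll=[0,0,0,0,0],
)

```text
clock: 11.08
eef_pos: [0.5192, 0.2137, 0.0313]
orientation: [0.0, -0.094, 0.996, 0.0]
wrist_force: [-0.3, -0.8, -0.4]
opening: 0.102
finger_force: 39.7
```

Call:
drive_tool(
  offset=[
    [-0.4,0,0],
    [-0.8,0,0],
    [-1.2,0,0],
    [-1.2,0,0],
  ],
  roll=[0,0,0,0],
)

```text
clock: 11.42
eef_pos: [0.5193, 0.2137, 0.0312]
orientation: [-0.001, -0.094, 0.996, -0.0]
wrist_force: [-5.1, -2.5, 1.3]
opening: 0.109
finger_force: 40.0
```

Call:
drive_tool(
  offset=[
    [-0.4,0,0],
    [-0.8,0,0],
    [-0.8,0,0],
  ],
  roll=[0,0,0],
)

```text
clock: 11.67
eef_pos: [0.5193, 0.2137, 0.031]
orientation: [-0.002, -0.095, 0.996, -0.0]
wrist_force: [-4.9, -2.8, 0.9]
opening: 0.108
finger_force: 40.1
```

```bash
python3 see.py scene 290 245 70 75 8 g5.png;python3 go.py .5206 .2145 .031 100.9
```

```text
offset [-1.4  0.5 -0. ] roll -0.001 | pos [0.5193 0.2137 0.031 ] yawy 100.85 tilt -1.0 F [-6.5 -3.   1.5] open 0.102 t 11.7167 j6 0.06
```

View pics/g5.png

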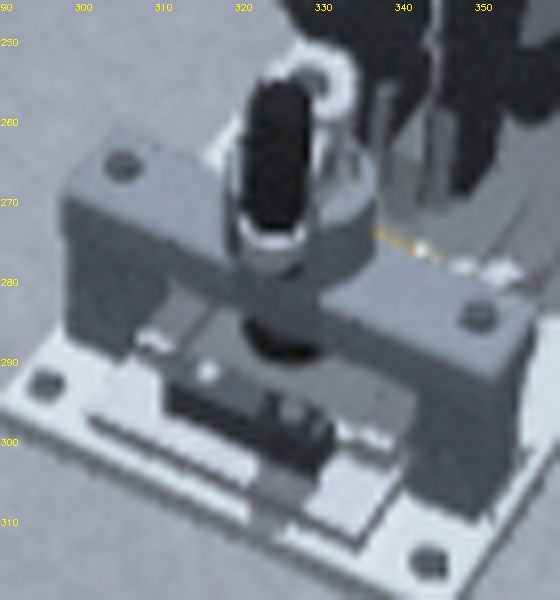

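Call:
drive_tool(
  offset=[
    [1,0,0],
    [1,0,0],
  ],
  roll=[0,0],
)

```text
clock: 11.88
eef_pos: [0.5193, 0.2138, 0.0311]
orientation: [-0.001, -0.094, 0.996, -0.0]
wrist_force: [-3.6, -3.3, -1.0]
opening: 0.109
finger_force: 39.8
```

Call:
drive_tool(
  offset=[
    [0,0,0],
    [0,0,0],
    [0,0,0],
    [0,0,0],
    [0,0,-10],
    [0,0,-40],
    [0,0,-80],
    [0,0,-120],
    [0,0,-150],
    [0,0,-150],
  ],
  roll=[0,0,0,0,0,0,0,0,0,0],
  hand=35,
)

```text
clock: 12.72
eef_pos: [0.5241, 0.2151, 0.1897]
orientation: [0.006, -0.094, 0.996, 0.001]
wrist_force: [0.2, -0.3, 0.4]
opening: 0.412
finger_force: 0.0
```

```bash
python3 - <<'E'
from h import *
c={n:read_camera(n) for n in('scene','top')}
print('hub',tri([ray(c['top'],(190,187.5)),ray(c['scene'],(328.5,255))]))
for n in c:
  for l in('handle','axis','stop','carrier','tab_tip'):
    print(n,l,[(np.round(r['centre'],1).tolist(),round(r['p'],2)) for r in spot_point(n,l)[:2]])
t=cv2.resize(c['top']['image'][155:270,165:245],None,fx=5,fy=5,interpolation=2)
s=cv2.resize(c['scene']['image'][245:320,290:360],None,fx=5,fy=5,interpolation=2)
o=np.zeros((580,760,3),np.uint8);o[:575,:400]=t;o[:375,400:750]=s;cv2.imwrite('pics/g6.png',o)
E
python3 go.py .6336 .2486 .18 100.9
```

```text
hub [0.59264839 0.22680758 0.12001337]
scene handle [([276.3, 140.1], 0.57), ([324.1, 263.1], 0.45)]
scene axis [([265.6, 148.0], 0.91), ([328.2, 265.8], 0.55)]
scene stop [([262.1, 173.6], 0.6), ([323.2, 295.0], 0.59)]
scene carrier [([333.3, 279.4], 0.63)]
scene tab_tip [([320.6, 297.4], 0.75), ([138.3, 196.3], 0.49)]
top handle [([366.0, 298.5], 0.62), ([177.3, 168.8], 0.46)]
top axis [([193.9, 189.1], 0.93), ([375.4, 301.2], 0.88)]
top stop [([371.9, 293.3], 0.56)]
top carrier [([199.3, 211.8], 0.81)]
top tab_tip []
offset [-118.4   12.7    0.5] roll -0.001 | pos [0.5197 0.2139 0.1807] yawy 100.84 tilt -1.0 F [ 0.6 -0.5 -0.2] open 0.41 t 13.3167 j6 0.06
```

View pics/g6.png

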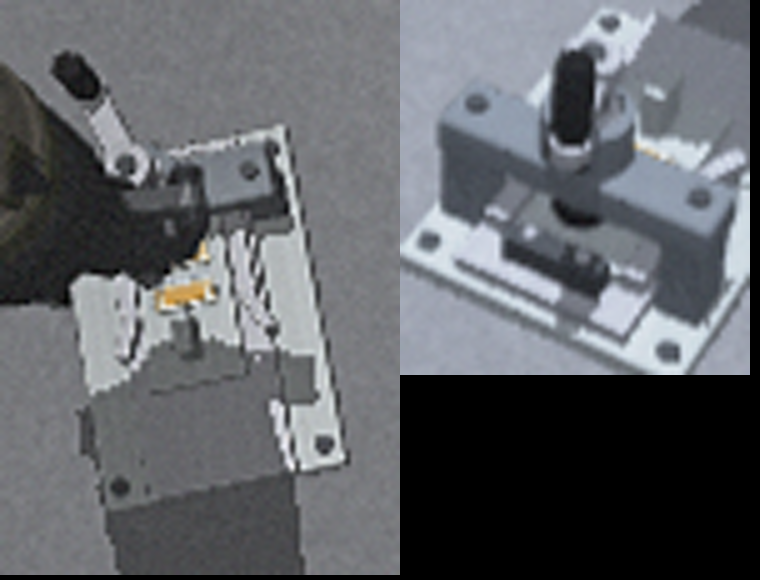

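Call:
drive_tool(
  offset=[
    [-30,3,-8],
    [-60,6,-8],
    [-90,10,-8],
    [-118,13,-8],
    [-118,13,-8],
    [-118,13,15],
    [-118,13,35],
    [-118,13,50],
    [-118,13,50],
    [-118,13,50],
  ],
  roll=[0,0,0,0,0,0,0,0,0,0],
  hand=40,
  squeeze=20,
)

```text
clock: 14.15
eef_pos: [0.6323, 0.2486, 0.1303]
orientation: [-0.001, -0.094, 0.996, -0.0]
wrist_force: [-0.2, 0.2, 0.3]
opening: 0.468
finger_force: 0.0
```

```bash
python3 go.py .6336 .2486 .13 100.9
```

```text
offset [-1.3 -0.2  0.3] roll -0.001 | pos [0.6323 0.2486 0.1303] yawy 100.84 tilt -1.0 F [-0.2  0.2  0.3] open 0.468 t 14.15 j6 0.07
```

Call:
drive_tool(
  offset=[
    [0,0,0],
    [0,0,0],
    [0,0,0],
    [0,0,0],
    [0,0,0],
  ],
  roll=[0,0,0,0,0],
  hand=0,
)

```text
clock: 14.57
eef_pos: [0.6344, 0.2487, 0.133]
orientation: [0.001, -0.094, 0.996, -0.0]
wrist_force: [-1.1, -2.5, 5.8]
opening: 0.18
finger_force: 22.3
```

```bash
python3 go.py .6336 .2486 .13 100.9
```

```text
offset [0.8 0.  3. ] roll -0.001 | pos [0.6344 0.2487 0.133 ] yawy 100.83 tilt -1.0 F [-1.1 -2.5  5.8] open 0.18 t 14.5667 j6 0.07
```

```bash
cat > arc.py <<'E'
import sys
from h import *
# arc.py cx cy r start_deg delta_deg rows dz_total : rows from the present (commanded≈start angle) pose
cx,cy,r,a,d,n,dz=map(float,sys.argv[1:8]);n=int(n)
s=sense();yx=np.radians(190.9);R=np.array([[np.cos(yx),np.sin(yx)],[np.cos(yx-np.pi/2),np.sin(yx-np.pi/2)]])
th=np.radians(a-d*np.arange(1,n+1)/n);p0=np.array([np.cos(np.radians(a)),np.sin(np.radians(a))])
o=(np.c_[np.cos(th),np.sin(th)]-p0)@R.T*r*1000
print([[round(float(x),1),round(float(y),1),round(dz*(i+1)/n,1)] for i,(x,y) in enumerate(o)])
e=s['eef_pos'];print('ang',np.degrees(np.arctan2(e[1]-cy,e[0]-cx)).round(1),'rad',np.hypot(e[1]-cy,e[0]-cx).round(4),'pos',np.round(e,4),'F',np.round(s['wrist_force'],1),'t',s['clock'])
E
python3 arc.py .593 .2277 .045 27 90 10 2
```

```text
[[-1.4, -6.9, 0.2], [-1.7, -14.0, 0.4], [-1.0, -21.0, 0.6], [0.9, -27.8, 0.8], [3.8, -34.2, 1.0], [7.7, -40.1, 1.2], [12.5, -45.3, 1.4], [18.0, -49.7, 1.6], [24.1, -53.2, 1.8], [30.8, -55.7, 2.0]]
ang 27.0 rad 0.0464 pos [0.6344 0.2487 0.133 ] F [-1.1 -2.5  5.8] t 14.5667
```

Call:
drive_tool(
  offset=[
    [0,0,-2.5],
    [0,0,-2.5],
    [0,0,-2.5],
  ],
  roll=[0,0,0],
)

```text
clock: 14.82
eef_pos: [0.6339, 0.2487, 0.1334]
orientation: [0.0, -0.094, 0.996, -0.0]
wrist_force: [2.6, -1.5, -3.0]
opening: 0.174
finger_force: 21.5
```

Call:
drive_tool(
  offset=[
    [-1.4,-6.9,1],
    [-1.7,-14,1],
    [-1,-21,1.2],
    [0.9,-27.8,1.5],
    [3.8,-34.2,1.7],
    [7.7,-40.1,2],
    [12.5,-45.3,2.2],
    [18,-49.7,2.4],
    [24.1,-53.2,2.6],
    [30.8,-55.7,2.8],
  ],
  roll=[0,0,0,0,0,0,0,0,0,0],
)

```text
clock: 15.65
eef_pos: [0.6159, 0.1874, 0.1314]
orientation: [0.002, -0.094, 0.996, -0.0]
wrist_force: [6.1, -1.4, -3.2]
opening: 0.178
finger_force: 21.5
```

```bash
python3 arc.py .593 .2277 .045 -63 90 10 2
```

```text
[[6.9, -1.4, 0.2], [14.0, -1.7, 0.4], [21.0, -1.0, 0.6], [27.8, 0.9, 0.8], [34.2, 3.8, 1.0], [40.1, 7.7, 1.2], [45.3, 12.5, 1.4], [49.7, 18.0, 1.6], [53.2, 24.1, 1.8], [55.7, 30.8, 2.0]]
ang -60.4 rad 0.0463 pos [0.6159 0.1874 0.1314] F [ 6.1 -1.4 -3.2] t 15.65
```

Call:
drive_tool(
  offset=[
    [6.9,-1.4,0.2],
    [14,-1.7,0.4],
    [21,-1,0.6],
    [27.8,0.9,0.8],
    [34.2,3.8,1],
    [40.1,7.7,1.2],
    [45.3,12.5,1.4],
    [49.7,18,1.6],
    [53.2,24.1,1.8],
    [55.7,30.8,2],
  ],
  roll=[0,0,0,0,0,0,0,0,0,0],
)

```text
clock: 16.48
eef_pos: [0.5533, 0.2087, 0.1292]
orientation: [0.001, -0.094, 0.996, -0.0]
wrist_force: [5.4, -2.4, -3.1]
opening: 0.178
finger_force: 21.5
```

```bash
python3 arc.py .593 .2277 .045 -153 60 8 1.3; python3 - <<'E'
from h import *
c=read_camera('scene');np.save('ref.npy',c['image'])
print([(np.round(r['centre'],1).tolist(),round(r['p'],2)) for r in spot_point('scene','tab_tip')])
W=lambda x,z:(.5393+x*.982,.2181+x*.189,z)
for x in(.075,.086):print(np.round(proj(c,W(x,.08)),1))
E
```

```text
[[1.3, 5.8, 0.2], [1.8, 11.6, 0.3], [1.5, 17.5, 0.5], [0.4, 23.3, 0.7], [-1.3, 28.9, 0.8], [-3.8, 34.2, 1.0], [-7.0, 39.2, 1.1], [-10.8, 43.7, 1.3]]
ang -154.4 rad 0.0441 pos [0.5533 0.2087 0.1292] F [ 5.4 -2.4 -3.1] t 16.4833
[([228.5, 260.1], 0.4)]
[323.1 276.8]
[320.4 280.2]
```

Call:
drive_tool(
  offset=[
    [1.3,5.8,0.2],
    [1.8,11.6,0.3],
    [1.5,17.5,0.5],
    [0.4,23.3,0.7],
    [-1.3,28.9,0.8],
    [-3.8,34.2,1],
    [-7,39.2,1.1],
    [-10.8,43.7,1.3],
  ],
  roll=[0,0,0,0,0,0,0,0],
)

```text
clock: 17.25
eef_pos: [0.5566, 0.2518, 0.1278]
orientation: [0.001, -0.094, 0.996, -0.002]
wrist_force: [5.1, -8.2, -0.5]
opening: 0.178
finger_force: 21.8
```

```bash
cat > tab.py <<'E'
from h import *
c=read_camera('scene');b=c['image'][262:292,308:336].astype(int);a=np.load('ref.npy')[262:292,308:336].astype(int)
y=lambda g:((g[...,2]-g[...,0]>35)&(g[...,1]-g[...,0]>15)); m=y(b)
print('brass px',m.sum(),'ref',y(a).sum(),np.argwhere(m).mean(0)+[262,308] if m.any() else '', 'diff',np.abs(a-b).mean().round(1),[(np.round(r['centre'],1).tolist(),round(r['p'],2)) for r in spot_point('scene','tab_tip')[:2]])
E
python3 arc.py .593 .2277 .045 147 45 8 1;python3 tab.py
```

```text
[[-3.2, 3.0, 0.1], [-6.7, 5.7, 0.2], [-10.5, 8.1, 0.4], [-14.4, 10.0, 0.5], [-18.5, 11.6, 0.6], [-22.8, 12.8, 0.8], [-27.2, 13.5, 0.9], [-31.6, 13.8, 1.0]]
ang 146.5 rad 0.0437 pos [0.5566 0.2518 0.1278] F [ 5.1 -8.2 -0.5] t 17.25
brass px 15 ref 15 [276.06666667 322.46666667] diff 4.4 []
```

```bash
python3 - <<'E'
import numpy as np
from scipy.optimize import least_squares
P=np.array([(.6339,.2487),(.6159,.1874),(.5533,.2087),(.5566,.2518)])
r=least_squares(lambda v:np.hypot(*(P-v).T)-.045,[.593,.228],x_scale=.01);print(r.x,r.fun*1000)
E
python3 arc.py .5938 .2270 .045 147 45 8 1
```

```text
[0.59437154 0.22706551] [ 0.0616259   0.13121841 -0.00929468  0.14958101]
[[-3.2, 3.0, 0.1], [-6.7, 5.7, 0.2], [-10.5, 8.1, 0.4], [-14.4, 10.0, 0.5], [-18.5, 11.6, 0.6], [-22.8, 12.8, 0.8], [-27.2, 13.5, 0.9], [-31.6, 13.8, 1.0]]
ang 145.4 rad 0.0447 pos [0.557  0.2524 0.1277] F [ 6.3 -5.6 -2. ] t 17.35
```

Call:
drive_tool(
  offset=[
    [-3.2,2.5,0.1],
    [-6.7,5.0,0.2],
    [-10.5,7,0.4],
    [-14.4,8.5,0.5],
    [-18.5,10,0.6],
    [-22.8,11,0.8],
    [-27.2,11.5,0.9],
    [-31.6,12,1],
    [-31.6,12,1],
  ],
  roll=[0,0,0,0,0,0,0,0,0],
)

```text
clock: 18.1
eef_pos: [0.5839, 0.2708, 0.1267]
orientation: [-0.001, -0.095, 0.996, -0.0]
wrist_force: [-2.4, -4.1, 4.3]
opening: 0.179
finger_force: 22.2
```

```bash
python3 arc.py .594 .2265 .045 102 45 8 1;python3 tab.py
```

```text
[[-4.4, -0.1, 0.1], [-8.8, -0.7, 0.2], [-13.1, -1.7, 0.4], [-17.3, -3.1, 0.5], [-21.3, -4.9, 0.6], [-25.1, -7.1, 0.8], [-28.7, -9.7, 0.9], [-32.1, -12.6, 1.0]]
ang 102.9 rad 0.0454 pos [0.5839 0.2708 0.1267] F [-2.4 -4.1  4.3] t 18.1
brass px 15 ref 15 [276.06666667 322.46666667] diff 6.5 [([201.9, 299.9], 0.25)]
```

```bash
python3 arc.py .5944 .2271 .045 102 30 6 0
```

```text
[[-3.9, -0.1, 0.0], [-7.8, -0.5, 0.0], [-11.7, -1.3, 0.0], [-15.4, -2.4, 0.0], [-19.1, -3.9, 0.0], [-22.6, -5.6, 0.0]]
ang 103.5 rad 0.0449 pos [0.5839 0.2707 0.1268] F [-1.1 -4.   4.5] t 18.2
```

Call:
drive_tool(
  offset=[
    [-3.9,-0.1,0],
    [-7.8,-0.6,0],
    [-11.7,-1.4,0],
    [-15.4,-2.4,0],
    [-19.1,-3.8,0],
    [-22.6,-5.5,0],
    [-22.6,-5.5,0],
  ],
  roll=[0,0,0,0,0,0,0],
)

```text
clock: 18.78
eef_pos: [0.6082, 0.2699, 0.1262]
orientation: [-0.0, -0.094, 0.996, 0.0]
wrist_force: [-2.1, -0.2, 0.5]
opening: 0.175
finger_force: 21.8
```

```bash
python3 arc.py .5944 .2271 .045 72 30 6 0;python3 tab.py
```

```text
[[-3.4, -2.0, 0.0], [-6.5, -4.4, 0.0], [-9.5, -7.0, 0.0], [-12.2, -9.8, 0.0], [-14.6, -12.9, 0.0], [-16.8, -16.2, 0.0]]
ang 72.1 rad 0.0449 pos [0.6082 0.2699 0.1262] F [-2.1 -0.2  0.5] t 18.7833
brass px 12 ref 15 [276.33333333 322.5       ] diff 15.6 [([291.2, 224.5], 0.16)]
```

```bash
python3 arc.py .5944 .2271 .045 72 60 9 1.3
```

```text
[[-4.4, -2.8, 0.1], [-8.5, -6.1, 0.3], [-12.2, -9.8, 0.4], [-15.4, -14.0, 0.6], [-18.1, -18.4, 0.7], [-20.2, -23.2, 0.9], [-21.8, -28.2, 1.0], [-22.8, -33.3, 1.2], [-23.2, -38.5, 1.3]]
ang 72.3 rad 0.0448 pos [0.608  0.2698 0.1262] F [-1.9 -0.6 -0.5] t 18.8833
```

Call:
drive_tool(
  offset=[
    [-4.4,-2.8,0.1],
    [-8.5,-6.1,0.3],
    [-12.2,-9.8,0.4],
    [-15.4,-14,0.5],
    [-18,-18.6,0.6],
    [-20,-23.4,0.7],
    [-21.4,-28.5,0.8],
    [-22.2,-33.7,0.9],
    [-22.3,-38.9,1],
    [-22.3,-38.9,1],
  ],
  roll=[0,0,0,0,0,0,0,0,0,0],
)

```text
clock: 19.72
eef_pos: [0.6387, 0.2346, 0.1252]
orientation: [0.001, -0.094, 0.996, -0.0]
wrist_force: [3.0, 3.4, -8.6]
opening: 0.177
finger_force: 21.0
```

```bash
python3 arc.py .5944 .2271 .045 12 30 6 0;python3 tab.py
```

```text
[[0.1, -3.9, 0.0], [0.5, -7.8, 0.0], [1.3, -11.7, 0.0], [2.4, -15.4, 0.0], [3.9, -19.1, 0.0], [5.6, -22.6, 0.0]]
ang 9.6 rad 0.0449 pos [0.6387 0.2346 0.1252] F [ 3.   3.4 -8.6] t 19.7167
brass px 8 ref 15 [276.75 323.5 ] diff 36.9 []
```

```bash
python3 arc.py .5944 .2271 .045 11 45 7 2.2
```

```text
[[0.3, -5.0, 0.3], [1.1, -10.0, 0.6], [2.5, -14.9, 0.9], [4.4, -19.5, 1.3], [6.9, -24.0, 1.6], [9.8, -28.1, 1.9], [13.1, -31.8, 2.2]]
ang 9.7 rad 0.0448 pos [0.6385 0.2347 0.1252] F [  5.4   1.5 -10.1] t 19.8167
```

Call:
drive_tool(
  offset=[
    [0,0,1],
    [0.2,-5,1.2],
    [0.9,-10,1.4],
    [2.2,-14.8,1.6],
    [4,-19.4,1.8],
    [6.4,-23.9,1.9],
    [9.2,-28,2],
    [12.6,-31.9,2.2],
    [12.6,-31.9,2.2],
  ],
  roll=[0,0,0,0,0,0,0,0,0],
)

```text
clock: 20.57
eef_pos: [0.6313, 0.2009, 0.1241]
orientation: [0.001, -0.094, 0.996, -0.001]
wrist_force: [3.4, 0.8, -6.9]
opening: 0.177
finger_force: 21.2
```

```bash
python3 tab.py; python3 arc.py .5944 .2271 .045 -34 45 7 0
```

```text
brass px 12 ref 15 [276.33333333 322.5       ] diff 25.1 []
[[3.8, -3.4, 0.0], [7.9, -6.3, 0.0], [12.3, -8.7, 0.0], [16.9, -10.7, 0.0], [21.8, -12.1, 0.0], [26.8, -12.9, 0.0], [31.8, -13.2, 0.0]]
ang -35.3 rad 0.0452 pos [0.6313 0.201  0.124 ] F [ 3.5 -1.5 -5.6] t 20.6667
```

```bash
python3 arc.py .5944 .2271 .045 -35 60 8 2
```

```text
[[4.5, -3.8, 0.2], [9.4, -7.0, 0.5], [14.8, -9.5, 0.8], [20.4, -11.3, 1.0], [26.1, -12.4, 1.2], [32.0, -12.7, 1.5], [37.9, -12.2, 1.8], [43.6, -11.0, 2.0]]
ang -35.3 rad 0.0452 pos [0.6313 0.201  0.124 ] F [ 3.5 -1.5 -5.6] t 20.6667
```

Call:
drive_tool(
  offset=[
    [4.2,-3.7,0.8],
    [8.8,-6.8,1],
    [13.8,-9.3,1.2],
    [19,-11.2,1.4],
    [24.4,-12.4,1.6],
    [29.9,-12.9,1.8],
    [35.4,-12.7,2],
    [40.9,-11.8,2.2],
    [40.9,-11.8,2.2],
  ],
  roll=[0,0,0,0,0,0,0,0,0],
)

```text
clock: 21.42
eef_pos: [0.5939, 0.1819, 0.1236]
orientation: [0.002, -0.094, 0.996, -0.001]
wrist_force: [2.7, -2.6, 3.5]
opening: 0.175
finger_force: 22.0
```

```bash
python3 tab.py; python3 arc.py .5944 .2271 .045 -95 45 7 0
```

```text
brass px 15 ref 15 [276.06666667 322.46666667] diff 14.7 []
[[4.8, 1.7, 0.0], [9.3, 3.8, 0.0], [13.6, 6.5, 0.0], [17.6, 9.6, 0.0], [21.1, 13.2, 0.0], [24.3, 17.1, 0.0], [27.0, 21.4, 0.0]]
ang -90.6 rad 0.0452 pos [0.5939 0.1819 0.1236] F [ 1.6 -4.4  7.3] t 21.5167
```

```bash
python3 arc.py .5944 .2271 .045 -92 60 8 0
```

```text
[[5.6, 1.7, 0.0], [11.0, 4.1, 0.0], [16.0, 7.2, 0.0], [20.6, 10.9, 0.0], [24.6, 15.2, 0.0], [28.1, 20.0, 0.0], [30.9, 25.1, 0.0], [33.0, 30.6, 0.0]]
ang -90.6 rad 0.0452 pos [0.5939 0.1819 0.1236] F [ 1.6 -4.4  7.3] t 21.5167
```

Call:
drive_tool(
  offset=[
    [0,0,-1.5],
    [5.9,2.1,-1.5],
    [11.5,4.7,-1.5],
    [16.7,8,-1.5],
    [21.4,12,-1.5],
    [25.6,16.5,-1.5],
    [29.2,21.6,-1.5],
    [32,27,-1.5],
    [34,32.6,-1.5],
    [34,32.6,-1.5],
  ],
  roll=[0,0,0,0,0,0,0,0,0,0],
)

```text
clock: 22.35
eef_pos: [0.5534, 0.2086, 0.1236]
orientation: [0.001, -0.095, 0.996, -0.0]
wrist_force: [2.2, -1.6, 2.6]
opening: 0.172
finger_force: 22.0
```

```bash
python3 tab.py; python3 arc.py .5944 .2271 .045 -152 45 7 0
```

```text
brass px 15 ref 15 [276.06666667 322.46666667] diff 7.6 []
[[1.2, 4.9, 0.0], [1.9, 9.9, 0.0], [2.0, 14.9, 0.0], [1.5, 20.0, 0.0], [0.4, 24.9, 0.0], [-1.1, 29.7, 0.0], [-3.2, 34.3, 0.0]]
ang -155.7 rad 0.0449 pos [0.5534 0.2086 0.1235] F [ 3.  -1.2  5.2] t 22.45
```

Call:
drive_tool(
  offset=[
    [1.2,4.9,-1],
    [1.9,9.9,-1],
    [2.0,14.9,-1],
    [1.5,20,-1],
    [0.4,24.9,-1],
    [0.4,24.9,-1],
  ],
  roll=[0,0,0,0,0,0],
)

```text
clock: 22.95
eef_pos: [0.5496, 0.2322, 0.1236]
orientation: [0.001, -0.094, 0.996, -0.001]
wrist_force: [7.1, -2.9, -2.7]
opening: 0.175
finger_force: 21.6
```

```bash
python3 tab.py; python3 arc.py .5944 .2271 .045 -185 18 3 0
```

```text
brass px 15 ref 15 [276.06666667 322.46666667] diff 8.7 [([227.8, 215.5], 0.65), ([290.6, 221.9], 0.54)]
[[-1.5, 4.5, 0.0], [-3.5, 8.7, 0.0], [-5.9, 12.8, 0.0]]
ang 173.6 rad 0.0451 pos [0.5496 0.2322 0.1236] F [ 7.2 -2.9 -2.8] t 23.05
```

Now 18° steps, with a tab check after each.

Call:
drive_tool(
  offset=[
    [-1.5,4.5,0.3],
    [-3.5,8.7,0.5],
    [-5.9,12.8,0.5],
    [-5.9,12.8,0.5],
  ],
  roll=[0,0,0,0],
)

```text
clock: 23.38
eef_pos: [0.553, 0.2451, 0.1235]
orientation: [0.001, -0.094, 0.996, -0.002]
wrist_force: [6.5, -7.1, 1.8]
opening: 0.174
finger_force: 22.0
```

```bash
python3 tab.py; python3 arc.py .5944 .2271 .045 -203 18 3 0
```

```text
brass px 15 ref 15 [276.06666667 322.46666667] diff 8.8 []
[[-2.8, 3.8, 0.0], [-6.0, 7.2, 0.0], [-9.6, 10.3, 0.0]]
ang 156.6 rad 0.0451 pos [0.553  0.245  0.1235] F [ 6.7 -5.7  0.9] t 23.4833
```

Call:
drive_tool(
  offset=[
    [-2.8,3.8,0],
    [-6,7.2,0],
    [-9.6,10.3,0],
    [-9.6,10.3,0],
  ],
  roll=[0,0,0,0],
)

```text
clock: 23.82
eef_pos: [0.5599, 0.2563, 0.1234]
orientation: [0.0, -0.094, 0.996, -0.002]
wrist_force: [4.5, -8.6, 2.1]
opening: 0.172
finger_force: 22.1
```

```bash
python3 tab.py; python3 arc.py .5944 .2271 .045 -221 18 3 0
```

```text
brass px 14 ref 15 [276.07142857 322.64285714] diff 9.1 []
[[-3.9, 2.7, 0.0], [-8.0, 5.0, 0.0], [-12.3, 6.8, 0.0]]
ang 139.7 rad 0.0451 pos [0.56   0.2563 0.1235] F [ 4.7 -6.8  2.1] t 23.9167
```

Call:
drive_tool(
  offset=[
    [-3.9,2.5,-0.3],
    [-8,4.5,-0.5],
    [-12.3,6,-0.5],
    [-12.3,6,-0.5],
  ],
  roll=[0,0,0,0],
)

```text
clock: 24.25
eef_pos: [0.5693, 0.2645, 0.1234]
orientation: [-0.001, -0.094, 0.996, -0.002]
wrist_force: [1.0, -7.6, 3.7]
opening: 0.173
finger_force: 22.2
```

```bash
python3 tab.py; python3 arc.py .5944 .2271 .045 -238 18 3 0
```

```text
brass px 47 ref 15 [277.68085106 321.0212766 ] diff 12.8 [([327.3, 265.6], 0.71), ([321.5, 280.4], 0.48)]
[[-4.5, 1.5, 0.0], [-9.1, 2.5, 0.0], [-13.8, 3.0, 0.0]]
ang 124.0 rad 0.045 pos [0.5693 0.2644 0.1234] F [ 1.5 -7.1  3.5] t 24.35
```

The tab is out: brass pixels went from 15 to 47, tip at (321.5,280.4). Release now.

Call:
drive_tool(
  offset=[
    [0,0,-1],
    [0,0,-1],
  ],
  roll=[0,0],
)

```text
clock: 24.52
eef_pos: [0.5692, 0.2644, 0.1236]
orientation: [-0.001, -0.094, 0.996, -0.002]
wrist_force: [2.9, -7.4, -1.8]
opening: 0.175
finger_force: 21.6
```

Call:
drive_tool(
  offset=[
    [0,0,-1],
    [0,0,-1],
    [0,0,-1],
    [0,0,-1],
    [0,0,-20],
    [0,0,-45],
    [0,0,-75],
    [0,0,-100],
    [0,0,-120],
    [0,0,-120],
  ],
  roll=[0,0,0,0,0,0,0,0,0,0],
  hand=45,
)

```text
clock: 25.35
eef_pos: [0.5714, 0.2676, 0.2502]
orientation: [0.004, -0.095, 0.995, 0.001]
wrist_force: [0.9, 1.2, 1.2]
opening: 0.526
finger_force: 0.0
```

Call:
drive_tool(
  offset=[
    [20,0,0],
    [50,0,0],
    [80,0,0],
    [80,0,0],
    [80,0,0],
  ],
  roll=[0,0,0,0,0],
)

```text
clock: 25.77
eef_pos: [0.4893, 0.2515, 0.2446]
orientation: [-0.0, -0.095, 0.995, 0.0]
wrist_force: [0.7, 0.5, -0.1]
opening: 0.527
finger_force: 0.0
```

```bash
python3 tab.py; python3 see.py scene 280 235 100 80 7 g7.png; python3 go.py .5 .2 .3
```

```text
brass px 46 ref 15 [277.65217391 321.10869565] diff 12.9 []
offset [  1.9 -52.3 -55.2] roll 0.0 | pos [0.4921 0.2518 0.2448] yawy 100.84 tilt -1.0 F [-0.5  0.2 -0.1] open 0.527 t 25.9167 j6 0.14
```

View pics/g7.png

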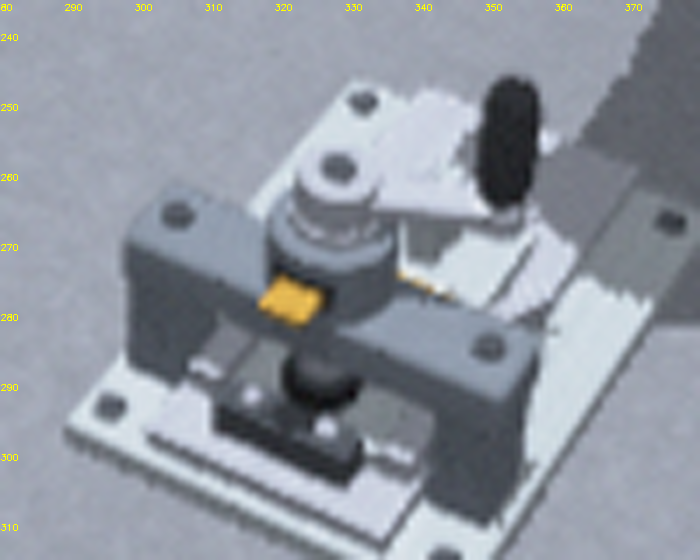

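The picture shows the brass tab out at (321,278). The carrier is under the foot against the stop at about (325,293), and the gripper is clear.

```bash
python3 -c "from rig import *;print(close_job())"
```

```text
the job is handed in; nothing more can be done
None
```

The carrier is home against the end stop and clamped, with the indicator tab out and the gripper clear; I handed the job in at about 26 s and got no verdict back.

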